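# Level the wobbling condiment caddy

### The arm

A 6-joint arm with a two-finger parallel gripper is mounted at the origin on a cart in front of the work surface, level with it; the furniture and walls round the work are solid. World frame = base frame: x ahead of the robot, y to its left, z up, the work surface at z = 0. Lengths are in m, angles in rad, forces in N, time in s.
With the tool pointing down it reaches from about 0.25 to 0.775 m from the base axis. Payload 4 kg.
Tool frame: the origin (TCP) lies midway between the tips of the shut fingers; the grasp point (between the pads) lies 19 mm behind it (arm.grip_point_offset is the distance from the TCP to the grasp point, in m); z points along the fingers, y is the line along which they close (so a half turn about z gives the same grasp; the last joint's range is limited). The gripper opens to 94 mm and grips with 3 to 60 N. Pads are 16 mm wide; open, the fingers measure 119 mm over their backs; the gripper's body (75 mm by 177 mm) begins 78 mm behind the grasp point.
Start: joints at [0.999, 0.087, 1.371, -0, 1.684, -0.103], TCP at [0.249, 0.491, 0.206] pointing down, gripper open.
Joint ranges: [-3.1, 3.1], [-0.76, 2.03], [0.27, 2.55], [-1.08, 4.22], [0.17, 2.65], [-2.57, 2.57]. Speed limits (rad/s): [2.79, 2.79, 3.14, 3.14, 3.14, 3.14].

### API

Orientations are given as a rotation vector (axis times angle).
In Python, from bench import arm, get_image, ticket gives the robot as it stands.
- The arm moves only by the tool play_rows, never from a script. Its argument "steps" is one flat list of numbers, 7 for each row, row after row: the closure, from 0 (fully open) to 1 (shut), then the shift along the tool's x, y, z in units of 25 mm (1.0 is 25 mm), then the turn, a rotation vector about the tool's x, y, z in units of 6 degrees (1.0 is 6 degrees). In form: [gripper, dx, dy, dz, wx, wy, wz, gripper, dx, dy, dz, wx, wy, wz, ...]. A call has 1 to 20 rows; each row shifts and turns the commanded pose from where the row before left it, along the tool's axes as they then stand; what a row does not reach is not made up. A row lasts 1/10 s, in which the tool goes at most 50 mm and 8.59 degrees, less where a joint would pass 70% of its speed; a pose out of reach is approached as far as the arm can. A call is refused whole if a number of a shift passes 1 or a number of a turn 1, either way. A call with a gripper value outside its range is refused whole. The fingers move at their own pace and stop on an object; the grip force is fixed at half the most. Time passes only in rows, so rows that do not move let the fingers close. It gives the time, the measured TCP pose, the force, the opening and the grip force at its end, in the units of the state.
- arm.sense(): the state, without advancing time (a new reading comes with each control period).
- get_image(name): name is "side" or "top"; returns a dict with "img" (384x512x3 uint8, red, green, blue), "fx", "fy", "cx", "cy" (pixels), "k1" (the pictures are not rectified: a ray, as slopes to the right and down, at radius r is drawn at 1 + k1 r^2 times it, then the intrinsics apply), "R" (3x3) and "t" (3): a world point X has camera coordinates R X + t. Camera axes: x right, y down, z forward; pixel columns grow to the right and rows downward; lengths in m; the calibration is good to about 2 mm. A picture is of the moment at which its call begins. There is no depth.
- ticket.close_job(): hands the job in; it is judged then, once.
The state is a dict: "time_s": time; "joint_pos": joint angles; "joint_velocities": joint speeds; "joint_efforts": joint torques, N m; "eef_pos": TCP position; "tcp_rot": TCP orientation; "ft_force": force on the tool from outside, world axes, zero at the start; "moment": the same for the moment, N m; "gripper_width": finger opening in m; "grip_force": force on a finger pad.
Only numpy, scipy, OpenCV 4.12 (cv2) and the standard library are available. Lean on these libraries where they do the work, as an engineer would, in place of code of your own. Each camera call takes 0.05 s, during which the arm holds its last target. There are 200 camera calls.

### The job

The condiment caddy wobbles because one of its screw feet, the one beside the big canister, is too short. Lift the caddy by its handle out from between the canister and the tea box, stand it with all four feet on the chopping board and let go; then screw the short foot down by its bar knob until the caddy stands level on all four feet and no longer rocks, and last of all stand the pepper mill upright inside the ring on the caddy's deck. Do not tip the caddy over, and leave the canister, tea box, spice jar, tin, garlic and mug where they stand.

Things in the scene. Friction and masses are not known exactly. Their poses are not given: they have to be found in the camera images.
- caddy: Wooden condiment caddy, about 0.6 kg: deck 184 (x) x 120 (y) x 12 mm, its top 36 mm above the feet. Origin: under the deck's centre in the plane of the feet when level; z up. Fixed feet at x = -74, y = +-46 mm, screw feet at x = +74, y = +-46 mm. Starts leaning onto its short foot (up to 0.1 rad), with about 10 mm beside it to the canister (+y) and the tea box (-y)
- handle (a point): Grip point of the caddy's handle, 9 mm from the deck's centre towards -x, 90 mm above the feet; frame as the caddy. Handle: upright wooden panel across the deck, 14 mm thick (along x), 56 mm long (along y), with a round bar, 17 mm thick and 60 mm long, along its top edge; its top is 108 mm above the feet
- ring (a point): Centre of the steel ring at deck-top height, 40 mm from the deck's centre along the caddy's +x. Ring: 72 mm inside diameter, 84 mm outside, 7 mm high
- knob_a (a joint): Turn (rad) of the knob of the short screw foot (caddy x = +74, y = +46 mm). 0 = as long as the other feet, negative = too short. Clockwise from above makes the value grow and the foot longer, 2.5 mm a radian (coarse thread); range -4 to 2, starts at -2.8 to -1.9. It stays where it is left; turns with 0.05 N m
- grip_a (a point): Centre of knob a's bar: black, 38 long x 12 thick x 26 mm high, on the screw that comes up through the deck. At turn 0 the bar lies along the caddy's x with its centre 31 mm above the deck top, and 2.5 mm higher for each radian too short. This frame turns with the bar (its x runs along the bar)
- knob_b (a joint): Turn of the knob of the other screw foot (caddy x = +74, y = -46 mm), made the same; it starts within 0.1 rad of 0, which is right, and is to stay so
- grip_b (a point): Centre of the bar of knob b, made as knob a
- foot_a (a point): Underside centre of screw foot a, a steel disc 22 mm across
- foot_b (a point): Underside centre of screw foot b, likewise
- foot_c (a point): Underside centre of the fixed foot at caddy x = -74, y = +46 mm, 22 mm across
- foot_d (a point): Underside centre of the fixed foot at caddy x = -74, y = -46 mm, 22 mm across
- board: Wooden chopping board lying fixed on the worktop, 200 (its x) x 300 (its y) x 21 mm. Origin: centre of its underside; its top is 21 mm above it
- pepper_mill: Turned wooden pepper mill, 58 mm across, 170 mm tall, 0.18 kg, with a small steel knob on top; its head (50 mm across) is 123 to 159 mm above the foot and does not turn here. Origin: centre of its underside. It stands to the right or beyond the board, in any of three places shared with the spice jar and the tin
- canister: Big cream canister with a brown lid, 154 mm across, 158 mm tall, on the caddy's +y side beside knob a. Origin: centre of its underside
- tea_box: Tea carton, 71 x 130 x 78 mm, lying along the caddy's -y side. Origin: centre of its underside, long side along its y
- spice_jar: Spice jar, 45 mm across, 106 mm tall. Origin: centre of its underside
- tin: Small food tin, 58 mm across, 72 mm tall. Origin: centre of its underside
- garlic: Garlic bulb, 56 mm across, 55 mm high, near the front edge. Origin: centre of its underside
- mug: White spotted mug, 82 mm across, 91 mm tall, handle towards its -y, near the front edge at the left. Origin: centre of its underside
Things that resemble listed ones, but are neither listed nor needed, are in the scene too. Leave any red look-alike of the pepper_mill alone.

How it is judged:
On the way, in this order (a step that is already met when the one before it is completed fails the run):
1. the caddy stands with all four feet over the chopping board and is let go, its foot still short (x of foot_a in the frame of board between -0.097 and 0.097 m and y of foot_a in the frame of board between -0.147 and 0.147 m and x of foot_b in the frame of board between -0.097 and 0.097 m and y of foot_b in the frame of board between -0.147 and 0.147 m and x of foot_c in the frame of board between -0.097 and 0.097 m and y of foot_c in the frame of board between -0.147 and 0.147 m and x of foot_d in the frame of board between -0.097 and 0.097 m and y of foot_d in the frame of board between -0.147 and 0.147 m and z of caddy in the frame of board between 0.008 and 0.034 m and angle between caddy's own z axis and vertical below 0.2 rad and contact force between the fingers and caddy below 0.2 N and linear speed of caddy below 0.02 m/s and value of joint knob_a below -1.2 rad), for 0.15 s.
2. the short foot is screwed down until the caddy stands level on the board, knob let go (x of foot_a in the frame of board between -0.097 and 0.097 m and y of foot_a in the frame of board between -0.147 and 0.147 m and x of foot_b in the frame of board between -0.097 and 0.097 m and y of foot_b in the frame of board between -0.147 and 0.147 m and x of foot_c in the frame of board between -0.097 and 0.097 m and y of foot_c in the frame of board between -0.147 and 0.147 m and x of foot_d in the frame of board between -0.097 and 0.097 m and y of foot_d in the frame of board between -0.147 and 0.147 m and z of caddy in the frame of board between 0.008 and 0.034 m and angle between caddy's own z axis and vertical below 0.2 rad and contact force between the fingers and caddy below 0.2 N and linear speed of caddy below 0.02 m/s and value of joint knob_a between -0.6 and 0.6 rad and value of joint knob_b between -0.6 and 0.6 rad and angle between caddy's own z axis and vertical below 0.025 rad), for 0.15 s.
At the end, for the whole second after the job is handed in: Caddy at rest with all four foot centres on the board (3 mm inside its edge), tilt under 0.025 rad, both knobs within 0.6 rad (1.5 mm) of level; pepper mill upright (0.06 rad) on the deck, its axis within 14 mm of the ring centre; all at rest and let go (all of step 2 and horizontal distance between pepper_mill and ring below 0.014 m and angle between pepper_mill's own z axis and vertical below 0.06 rad and z of pepper_mill in the frame of ring between -0.004 and 0.006 m and linear speed of pepper_mill below 0.02 m/s and contact force between the fingers and pepper_mill below 0.2 N); the robot touches nothing.
It fails at once if a bystander (canister, tea box, spice jar, tin, garlic, mug) is pushed more than 40 mm or knocked over (distance of any of canister, tea_box, spice_jar, tin, garlic, mug from where it was at the start of the episode above 0.04 m or angle between any of canister, tea_box, spice_jar, tin, garlic, mug's own z axis and vertical above 0.6 rad).
It fails at once if the caddy is tipped over (angle between caddy's own z axis and vertical above 0.6 rad).
It also fails if it takes over 70 s, if anything falls off the work surface, if the arm or the gripper's body presses on something with over 40 N, if the wrist force passes 120 N, or if a joint passes its speed limit or range.

## Working session

There is one attempt and no reset: what is moved stays moved. The work goes in short steps, Python scripts to look and compute and a tool call to move; the robot and the scene stay as the last step left them, time stands still between calls to the robot, and variables do not carry over. Pictures are saved under pics/ and viewed, at most 10 in all, crops included, and the job is handed in when it is done.

Besides the shell and the picture viewer there is one more tool, called after "Call:" in YAML: its name, and indented under it one key for each argument. play_rows: Moves the arm, as the interface text tells. Its arguments: {"type":"object","properties":{"steps":{"type":"array"}},"required":["steps"]}

```bash
mkdir -p pics; cat > h.py <<'E'
import numpy as np,cv2
from bench import arm,get_image,ticket
def grab(n,f):
    d=get_image(n); np.savez('pics/'+f+'.npz',**d); cv2.imwrite('pics/'+f+'.png',cv2.cvtColor(d['img'],cv2.COLOR_RGB2BGR)); return d
def load(f): return dict(np.load('pics/'+f+'.npz'))
def K(d): return np.array([[d['fx'],0,d['cx']],[0,d['fy'],d['cy']],[0,0,1]],float),np.array([float(d['k1']),0,0,0])
def proj(d,P):
    k,D=K(d); return cv2.projectPoints(np.atleast_2d(np.array(P,float)),cv2.Rodrigues(d['R'])[0],np.array(d['t'],float),k,D)[0][:,0]
def ray(d,u,v):
    k,D=K(d); p=cv2.undistortPoints(np.array([[[u,v]]],float),k,D)[0,0]
    return -d['R'].T@d['t'], d['R'].T@np.array([p[0],p[1],1])
def onz(d,u,v,z):
    o,r=ray(d,u,v); return o+r*(z-o[2])/r[2]
def crop(d,f,u0,v0,u1,v1,s):
    cv2.imwrite('pics/'+f+'.png',cv2.resize(cv2.cvtColor(d['img'][v0:v1,u0:u1],cv2.COLOR_RGB2BGR),None,fx=s,fy=s,interpolation=cv2.INTER_CUBIC))
E
python3 - <<'E'
from h import *
a=grab('top','t0');b=grab('side','s0')
m=np.hstack([a['img'],b['img']]); 
cv2.imwrite('pics/both.png',cv2.cvtColor(cv2.resize(np.vstack([a['img'],b['img']]),None,fx=.78,fy=.78),cv2.COLOR_RGB2BGR))
for d in(a,b): print(d['fx'],d['cx'],d['cy'],d['k1'],-d['R'].T@d['t'],d['R'].round(2).tolist())
s=arm.sense();print({k:np.round(v,3).tolist() for k,v in s.items()})
print(proj(a,[[.4,0,0],[.4,.2,0],[.6,0,0]]))
E
```

```text
387.54750332202406 254.9362684488979 195.00476165793776 -0.13381144406875325 [ 0.32736261 -0.03470972  1.31010458] [[0.0, -1.0, 0.0], [-0.99, -0.0, -0.15], [0.15, -0.0, -0.99]]
421.0905705184238 254.19229313738433 186.3409620617092 0.02382179798745099 [0.47387424 1.16244673 1.1521802 ] [[-1.0, -0.02, -0.01], [-0.0, 0.67, -0.74], [0.02, -0.74, -0.67]]
{'time_s': 0.1, 'joint_pos': [0.999, 0.088, 1.372, 0.0, 1.684, -0.103], 'joint_velocities': [-0.0, -0.002, -0.004, 0.002, 0.0, -0.0], 'joint_efforts': [0.002, -34.125, -30.33, 0.072, 0.03, -0.0], 'eef_pos': [0.248, 0.49, 0.204], 'tcp_rot': [-0.73, -3.055, 0.003], 'ft_force': [-0.298, -0.491, -0.068], 'moment': [-0.007, -0.008, 0.043], 'grip_force': 0.0, 'gripper_width': 0.094}
[[243.98804462 231.29449419]
 [185.01747919 230.90834086]
 [244.44286298 173.17269224]]
```

View pics/t0.png

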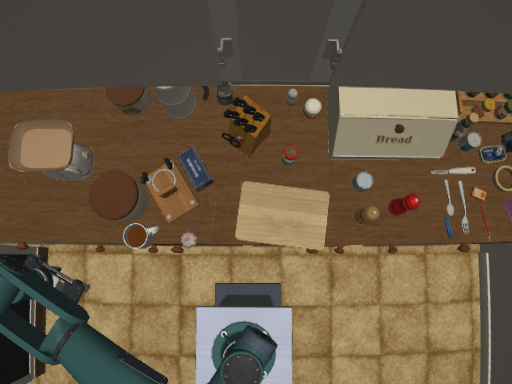

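View pics/s0.png

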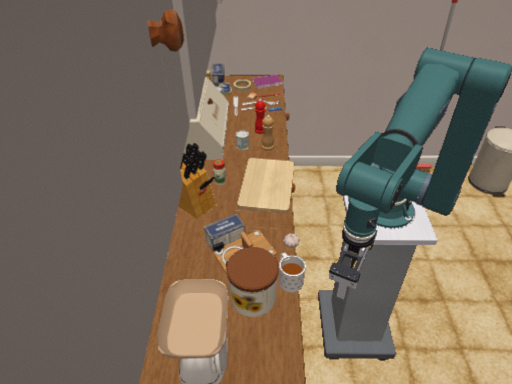

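The top picture shows the canister (115,195), caddy (170,190), tea box (196,170), board (283,214), spice jar (290,155), tin (364,181), mug (138,236) and garlic (189,240). There are two mill candidates: a brown wooden one at (370,213) and a red one at (405,204). The brown one fits "turned wooden" and the red one is the look-alike. I'll confirm in enlarged crops.

```bash
python3 - <<'E'
from h import *
a=load('t0');b=load('s0')
crop(a,'c1',85,140,217,252,6)
A=cv2.resize(a['img'][170:250,230:430],None,fx=4,fy=4,interpolation=cv2.INTER_CUBIC)
cv2.imwrite('pics/c2.png',cv2.cvtColor(A,cv2.COLOR_RGB2BGR))
E
```

```text
(no output)
```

View pics/c1.png

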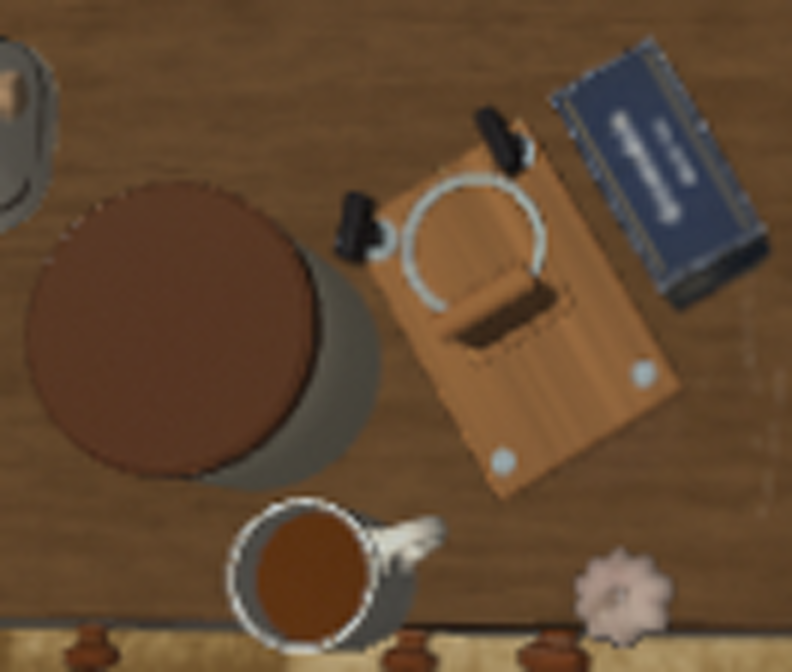

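View pics/c2.png

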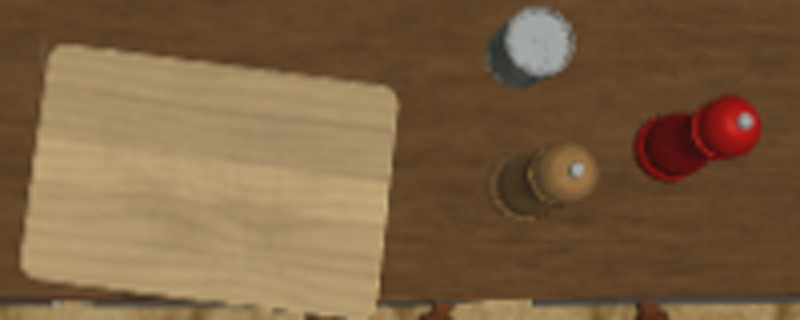

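The crop confirms the brown wooden mill with the steel knob at (374,212); the red one at about (415,201) is the look-alike. In the caddy crop, knob a (the canister side) is at about (144,178) and knob b at about (168,163). The ring is at about (164,180) and the fixed-foot screws at (169,216) and (192,202). Next is the pose fit.

```bash
cat > fit.py <<'E'
from h import *
from scipy.optimize import least_squares
from scipy.spatial.transform import Rotation as Ro
def pose(p,z0):
    x,y,yaw,th=p; s=-2.5e-3*th
    b=np.array([.074,-.046,0]);c=np.array([-.074,.046,0]);a=np.array([.074,.046,s])
    n=np.cross(a-b,c-b);n/=np.linalg.norm(n); n*=np.sign(n[2])
    T=Ro.align_vectors([[0,0,1]],[n])[0]
    R=Ro.from_euler('z',yaw)*T
    return R,np.array([x,y,z0-(T.apply(b))[2]])
def bar(th,y):
    c=np.array([.074,y,.036+.031-.0025*th]); d=.019*np.array([np.cos(th),-np.sin(th),0]); return c+d,c-d
def pts(p):
    e=bar(p[3],.046)
    return np.array([[-.074,.046,.037],[-.074,-.046,.037],[.04,0,.043],[.092,-.06,.036],[-.092,-.06,.036],[-.092,.06,.036],e[0],e[1],[.074,-.046,.067]])
E
python3 - <<'E'
from fit import *
a=load('t0')
f=lambda L,s,u,v:np.array([[(x+.5)/s-.5+u,(y+.5)/s-.5+v] for x,y in L])
ob=f([(503,461),(644,374),(475,242),(522,122),(680,385),(503,498),(350,257),(361,196),(500,140)],6,85,140)
def r(p):
    R,t=pose(p,0); q=R.apply(pts(p))+t
    return (proj(a,q)-ob).ravel()
# bar end order: try both
for th in(-2.3,):
  for sw in(0,1):
    o=ob.copy()
    if sw:o[[6,7]]=o[[7,6]]
    g=lambda p:(proj(a,(lambda P:P[0].apply(pts(p))+P[1])(pose(p,0)))-o).ravel()
    s=least_squares(g,[.5,.25,.54,th],x_scale=[.01,.01,.1,.1],loss='soft_l1'); print(s.cost,s.x.round(4),s.fun.reshape(-1,2).round(1).tolist())
    if s.cost<60:
      R,t=pose(s.x,0);print('handle',R.apply([-.009,0,.09])+t,'zaxis',R.apply([0,0,1]).round(3))
bd=f([(48,45),(398,88),(378,315),(22,277)],4,230,170)
P=np.array([onz(a,*q,.021) for q in bd]);print(P.round(4),P.mean(0).round(4))
print([np.linalg.norm(P[i]-P[i-1]).round(3) for i in range(4)])
e=P[0]-P[3];e2=P[1]-P[2];print(np.degrees([np.arctan2(e[1],e[0]),np.arctan2(e2[1],e2[0])]))
e=P[0]-P[1];e2=P[3]-P[2];print(np.degrees([np.arctan2(e[1],e[0]),np.arctan2(e2[1],e2[0])])-90)
k=f([(576,170),(745,121)],4,230,170)
print('mill top',[onz(a,*q,.168).round(4) for q in k], onz(a,*f([(570,172)],4,230,170)[0],.145))
E
```

```text
1.6531510272220458 [ 0.5329  0.2467  0.557  -2.4615] [[0.2, -0.1], [0.1, -0.3], [-0.4, 0.3], [-0.0, -1.4], [0.4, 0.3], [-0.6, 0.6], [0.1, 0.6], [0.2, -0.5], [-0.0, 0.0]]
handle [0.52528268 0.24903262 0.09009522] zaxis [-0.     0.079  0.997]
20.482395739130276 [ 0.5329  0.246   0.5561 -2.8722] [[0.3, -0.1], [0.1, -0.3], [-0.4, 0.3], [0.1, -1.4], [0.4, 0.3], [-0.6, 0.6], [0.4, 10.5], [-0.3, -10.4], [-0.0, 0.1]]
handle [0.52524583 0.2495293  0.09005716] zaxis [0.    0.092 0.996]
[[ 0.569   0.0088  0.021 ]
 [ 0.5334 -0.2876  0.021 ]
 [ 0.3427 -0.2668  0.021 ]
 [ 0.3736  0.0286  0.021 ]] [ 0.4547 -0.1292  0.021 ]
[np.float64(0.196), np.float64(0.299), np.float64(0.192), np.float64(0.297)]
[-5.80814006 -6.23613398]
[-6.84099122 -5.97347927]
mill top [array([ 0.4483, -0.3927,  0.168 ]), array([ 0.4858, -0.5273,  0.168 ])] [ 0.4491752  -0.39511527  0.145     ]
```

```bash
cat > mv.py <<'E'
from fit import *
def down(psi,cz=(0,0,1)):
    z=-np.array(cz,float);z/=np.linalg.norm(z); y=np.array([np.cos(np.radians(psi)),np.sin(np.radians(psi)),0]);y-=z*(y@z);y/=np.linalg.norm(y)
    return Ro.from_matrix(np.c_[np.cross(y,z),y,z])
def go(grip,Rt,tag=''):
    "turn first, then shift; units of rows"
    s=arm.sense();Rc=Ro.from_rotvec(s['tcp_rot']); g=np.array(grip)+Rt.apply([0,0,.019])
    print(tag,'turn',((Rc.inv()*Rt).as_rotvec(degrees=True)/6).round(2),'shift',(Rt.inv().apply(g-s['eef_pos'])/.025).round(2),'yshift before turn',(Rc.inv().apply(g-s['eef_pos'])/.025).round(2))
E
python3 - <<'E'
from mv import *
R=down(31.9,(0,.079,.997)); go([.5253,.249,.0905],R,'grasp'); print(arm.sense()['eef_pos'])
E
```

```text
grasp turn [ 0.54 -0.51  5.22] shift [-13.71   4.53   6.07] yshift before turn [-14.28  -3.64   5.32]
[0.2482341  0.49024482 0.20442846]
```

Call:
play_rows:
  steps: [0,0,0,0,0.09,-0.085,0.87,0,0,0,0,0.09,-0.085,0.87,0,0,0,0,0.09,-0.085,0.87,0,0,0,0,0.09,-0.085,0.87,0,0,0,0,0.09,-0.085,0.87,0,0,0,0,0.09,-0.085,0.87,0,-0.98,0.32,0,0,0,0,0,-0.98,0.32,0,0,0,0,0,-0.98,0.32,0,0,0,0,0,-0.98,0.32,0,0,0,0,0,-0.98,0.32,0,0,0,0,0,-0.98,0.32,0,0,0,0,0,-0.98,0.32,0,0,0,0,0,-0.98,0.32,0,0,0,0,0,-0.98,0.32,0,0,0,0,0,-0.98,0.32,0,0,0,0,0,-0.98,0.32,0,0,0,0,0,-0.98,0.32,0,0,0,0,0,-0.98,0.32,0,0,0,0,0,-0.98,0.32,0,0,0,0]

```text
time_s: 2.1
eef_pos: [0.5249, 0.258, 0.223]
tcp_rot: [1.509, 2.711, -0.105]
ft_force: [0.3, 0.2, 0.3]
gripper_width: 0.0938
grip_force: 0.0
```

```bash
python3 - <<'E'
from mv import *
R=down(31.9,(0,.079,.997)); go([.5253,.249,.0905],R,'grasp'); print(arm.sense()['eef_pos'])
E
```

```text
grasp turn [ 0.01 -0.02 -0.  ] shift [0.04 0.04 6.07] yshift before turn [0.03 0.04 6.07]
[0.52493476 0.25802808 0.2229728 ]
```

Call:
play_rows:
  steps: [0,0.04,0.04,1,0,0,0,0,0,0,1,0,0,0,0,0,0,1,0,0,0,0,0,0,1,0,0,0,0,0,0,1,0,0,0,0,0,0,0.6,0,0,0,0,0,0,0.47,0,0,0,0,0,0,0,0,0,0,0,0,0,0,0,0,0]

```text
time_s: 3.0
eef_pos: [0.5255, 0.2489, 0.073]
tcp_rot: [1.508, 2.709, -0.102]
ft_force: [-0.0, -0.0, 0.8]
gripper_width: 0.0937
grip_force: 0.0
```

Call:
play_rows:
  steps: [1,0,0,0,0,0,0,1,0,0,0,0,0,0,1,0,0,0,0,0,0,1,0,0,0,0,0,0,1,0,0,0,0,0,0,1,0,0,0,0,0,0,1,0,0,0,0,0,0,1,0,0,0,0,0,0,1,0,0,0,0,0,0,1,0,0,0,0,0,0]

```text
time_s: 4.0
eef_pos: [0.5251, 0.2487, 0.0722]
tcp_rot: [1.508, 2.71, -0.103]
ft_force: [4.3, 0.9, -0.3]
gripper_width: 0.0178
grip_force: 1.8
```

```bash
python3 - <<'E'
from mv import *
R=Ro.from_rotvec(arm.sense()['tcp_rot']);print(R.inv().apply([0,0,1]).round(3))
E
```

```text
[-0.066 -0.039 -0.997]
```

Call:
play_rows:
  steps: [1,0,0,0,0,0,0,1,0,0,0,0,0,0,1,0,0,0,0,0,0]

```text
time_s: 4.3
eef_pos: [0.5252, 0.2486, 0.0722]
tcp_rot: [1.508, 2.71, -0.103]
ft_force: [1.2, 0.1, -0.4]
gripper_width: 0.0163
grip_force: 30.0
```

Call:
play_rows:
  steps: [1,-0.03,-0.02,-0.4,0,0,0,1,-0.05,-0.03,-0.8,0,0,0,1,-0.05,-0.03,-0.8,0,0,0,1,-0.05,-0.03,-0.8,0,0,0,1,-0.05,-0.03,-0.8,0,0,0,1,-0.05,-0.03,-0.8,0,0,0,1,0,0,0,0,0,0,1,0,0,0,0,0,0]

```text
time_s: 5.1
eef_pos: [0.5242, 0.2488, 0.1815]
tcp_rot: [1.509, 2.712, -0.105]
ft_force: [-0.3, -0.3, -7.4]
gripper_width: 0.0162
grip_force: 30.0
```

```bash
python3 - <<'E'
from mv import *
d=grab('side','s1');a=grab('top','t1')
A=np.hstack([cv2.resize(d['img'][170:330,180:320],None,fx=2.8,fy=2.8),cv2.resize(a['img'][130:290,90:230],None,fx=2.8,fy=2.8)])
cv2.imwrite('pics/v5.png',cv2.cvtColor(A,cv2.COLOR_RGB2BGR)); print(arm.sense()['ft_force'])
E
```

```text
[ 0.18590457 -0.42027418 -6.13730901]
```

View pics/v5.png

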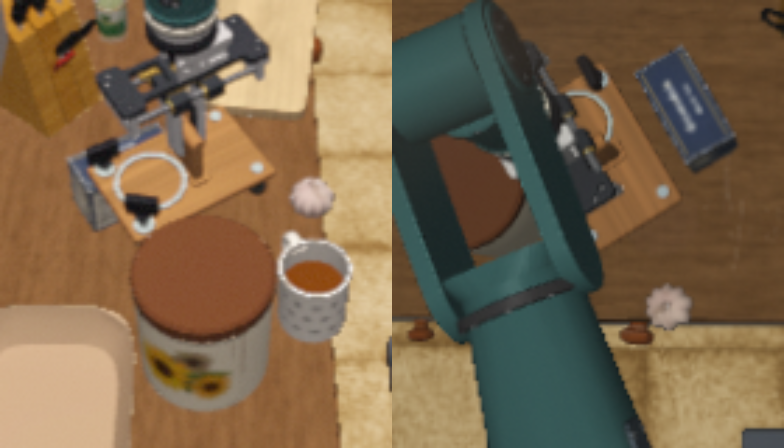

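The caddy is held square in the fingers, about 110 mm up and clear of the canister, the tea box (78 mm) and the mug. I'll shift first, then turn and level.

```bash
python3 - <<'E'
from mv import *
go([.4458,-.1282,.111+.08],down(-6.2))
E
```

```text
turn [-0.2   0.74  6.33] shift [-15.32  -1.47   0.32] yshift before turn [-11.1  -10.55   1.51]
```

Call:
play_rows:
  steps: [1,-0.4,-0.4,0.02,0,0,0,1,-0.82,-0.78,0.1,0,0,0,1,-0.82,-0.78,0.11,0,0,0,1,-0.82,-0.78,0.11,0,0,0,1,-0.82,-0.78,0.11,0,0,0,1,-0.82,-0.78,0.11,0,0,0,1,-0.82,-0.78,0.11,0,0,0,1,-0.82,-0.78,0.11,0,0,0,1,-0.82,-0.78,0.11,0,0,0,1,-0.82,-0.78,0.11,0,0,0,1,-0.82,-0.78,0.11,0,0,0,1,-0.82,-0.78,0.11,0,0,0,1,-0.82,-0.78,0.11,0,0,0,1,-0.82,-0.78,0.11,0,0,0]

```text
time_s: 6.6
eef_pos: [0.4447, -0.1281, 0.1742]
tcp_rot: [1.51, 2.711, -0.105]
ft_force: [-0.0, -0.3, -5.9]
gripper_width: 0.0161
grip_force: 30.0
```

Call:
play_rows:
  steps: [1,0,0,0,-0.01,0.05,0.4,1,0,0,0,-0.025,0.09,0.79,1,0,0,0,-0.025,0.09,0.79,1,0,0,0,-0.025,0.09,0.79,1,0,0,0,-0.025,0.09,0.79,1,0,0,0,-0.025,0.09,0.79,1,0,0,0,-0.025,0.09,0.79,1,0,0,0,-0.025,0.09,0.79,1,0,0,0,-0.01,0.06,0.4,1,0,0,0,0,0,0,1,0,0,0,0,0,0]

```text
time_s: 7.7
eef_pos: [0.4457, -0.1269, 0.1746]
tcp_rot: [2.337, 2.098, 0.005]
ft_force: [-0.1, -0.5, -6.9]
gripper_width: 0.0164
grip_force: 30.0
```

```bash
python3 - <<'E'
from mv import *
go([.4458,-.1282,.111],down(-6.2));print(arm.sense()['ft_force'])
d=grab('side','s2')
crop(d,'v6',200,120,340,230,5)
E
```

```text
turn [ 0.02 -0.02  0.01] shift [-0.05  0.01  3.3 ] yshift before turn [-0.06  0.    3.3 ]
[-0.09626255 -0.47105737 -6.93033504]
```

View pics/v6.png

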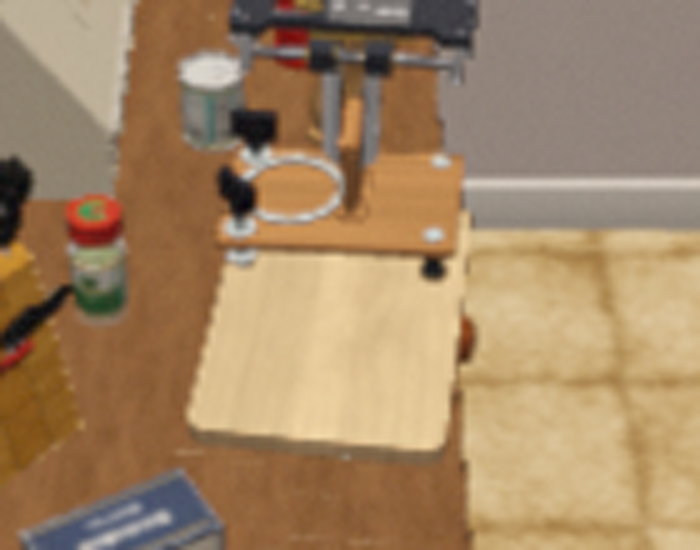

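The caddy is level over the board and in line with it (feet a and c seen at about (248,171) and (286,174)). Lowering it.

Call:
play_rows:
  steps: [1,-0.05,0.01,0.5,0,0,0,1,0,0,0.8,0,0,0,1,0,0,0.8,0,0,0,1,0,0,0.6,0,0,0,1,0,0,0.3,0,0,0,1,0,0,0.15,0,0,0,1,0,0,0.1,0,0,0,1,0,0,0,0,0,0]

```text
time_s: 8.55
eef_pos: [0.4478, -0.1281, 0.0948]
tcp_rot: [2.336, 2.096, 0.008]
ft_force: [-1.1, 0.2, -5.0]
gripper_width: 0.0164
grip_force: 30.0
```

Call:
play_rows:
  steps: [1,0,0,0.06,0,0,0,1,0,0,0.04,0,0,0,1,0,0,0,0,0,0]

```text
time_s: 8.85
eef_pos: [0.4479, -0.1279, 0.093]
tcp_rot: [2.335, 2.096, 0.009]
ft_force: [-4.2, 1.7, 2.2]
gripper_width: 0.0162
grip_force: 30.0
```

Call:
play_rows:
  steps: [0.7,0,0,0,0,0,0,0.6,0,0,0,0,0,0,0.5,0,0,0,0,0,0,0.5,0,0,0,0,0,0,0.5,0,0,0,0,0,0,0.5,0,0,0,0,0,0,0.5,0,0,0,0,0,0]

```text
time_s: 9.55
eef_pos: [0.4472, -0.1277, 0.0914]
tcp_rot: [2.337, 2.097, 0.007]
ft_force: [-0.7, 0.9, -0.7]
gripper_width: 0.0468
grip_force: 0.0
```

Call:
play_rows:
  steps: [0.5,0,0,-0.5,0,0,0,0.5,0,0,-1,0,0,0,0.5,0,0,-1,0,0,0,0.5,0,0,-1,0,0,0,0.5,0,0,-1,0,0,0,0.5,0,0,-1,0,0,0,0.5,-1,0,-1,0,0,0,0.5,-1,0,-1,0,0,0,0.5,-1,0,0,0,0,0,0.5,-1,0,0,0,0,0,0.5,-1,0,0,0,0,0,0.5,-1,0,0,0,0,0,0.5,-1,0,0,0,0,0,0.5,-1,0,0,0,0,0]

```text
time_s: 10.95
eef_pos: [0.4247, -0.3279, 0.2796]
tcp_rot: [2.336, 2.097, 0.007]
ft_force: [0.5, -0.3, -0.6]
gripper_width: 0.0471
grip_force: 0.0
```

```bash
python3 - <<'E'
from mv import *
d=grab('side','s3');a=grab('top','t3')
A=np.hstack([cv2.resize(d['img'][130:220,220:310],None,fx=4.4,fy=4.4,interpolation=2),cv2.resize(a['img'][170:260,235:325],None,fx=4.4,fy=4.4,interpolation=2)])
cv2.imwrite('pics/v7.png',cv2.cvtColor(A,cv2.COLOR_RGB2BGR));print(arm.sense()['eef_pos'],A.shape)
E
```

```text
[ 0.4241903  -0.32929413  0.27863985] (396, 792, 3)
```

View pics/v7.png

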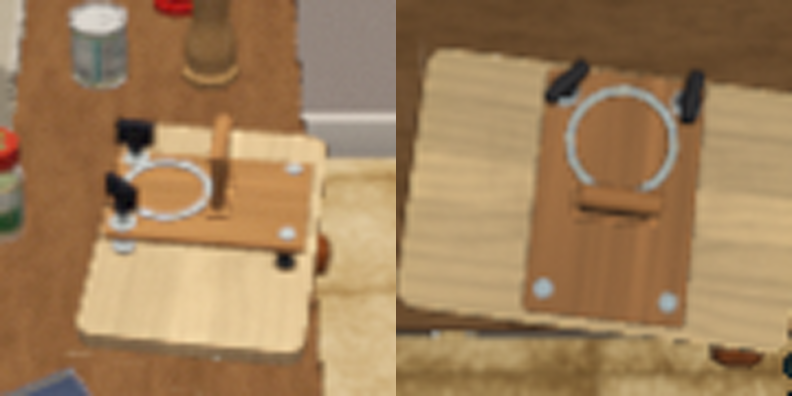

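The caddy stands free on the board, with the whole deck inside its edges. In the top crop the fixed-foot screws are at about (268,235) and (297,238), bar a at (274,189) and the ring at (286,202). Refitting.

```bash
python3 - <<'E'
from mv import *
a=load('t3')
L=[(146,288),(272,302),(226,141),(309,88),(288,326),(127,308),(156,100),(187,67),(296,96)]
ob=np.array([[(x+.5)/4.4-.5+235,(y+.5)/4.4-.5+170] for x,y in L])
for sw in(0,1):
  o=ob.copy()
  if sw:o[[6,7]]=o[[7,6]]
  g=lambda p:(proj(a,(lambda P:P[0].apply(pts(p))+P[1])(pose(p,.021)))-o).ravel()
  s=least_squares(g,[.45,-.13,-.1,-2.4],x_scale=[.01,.01,.1,.1],loss='soft_l1'); print(s.cost,s.x.round(4),s.fun.reshape(-1,2).round(1).tolist())
  if s.cost<8:
    p=s.x;R,t=pose(p,.021);zc=R.apply([0,0,1]);ga=R.apply(np.mean(bar(p[3],.046),0))+t
    byaw=np.degrees(p[2]-p[3]);print('grip_a',ga.round(4),'bar yaw',byaw,byaw-180,'zc',zc.round(3),'ring',(R.apply([.04,0,.036])+t).round(4))
    np.save('cad.npy',p)
    psi=(byaw-90)%180; print('psi',psi)
    go(ga,down(psi,zc),'knob')
E
```

```text
2.2990079811854414 [ 0.4511 -0.1358 -0.1189 -2.5139] [[0.2, -0.0], [0.0, 0.1], [0.1, 0.1], [1.1, -0.9], [0.1, 0.8], [-0.4, 0.5], [-1.0, -0.0], [0.0, -1.1], [-0.2, 0.1]]
grip_a [ 0.5336 -0.0945  0.0878] bar yaw 137.22390359070292 -42.77609640929708 zc [0.05  0.063 0.997] ring [ 0.4926 -0.1383  0.0552]
psi 47.22390359070292
knob turn [ 0.72 -0.41 -8.93] shift [ 3.21 10.44  7.56] yshift before turn [9.76 3.24 8.42]
1.8124943945547003 [ 0.4542 -0.1321 -0.107   0.6402] [[0.2, -0.1], [-0.1, -0.1], [-0.0, -0.2], [0.6, -1.4], [-0.0, 0.5], [-0.4, 0.5], [0.3, -0.6], [-0.7, 0.5], [0.1, 0.3]]
grip_a [ 0.5319 -0.0954  0.088 ] bar yaw -42.81247715965868 -222.81247715965867 zc [-0.013 -0.016  1.   ] ring [ 0.4935 -0.137   0.0574]
psi 47.18752284034133
knob turn [-0.13  0.11 -8.93] shift [3.19 9.63 8.59] yshift before turn [9.78 3.22 8.41]
```

```bash
python3 - <<'E'
from mv import *
a=load('t3');d=load('s3')
f=lambda L,u,v:np.array([[(x+.5)/4.4-.5+u,(y+.5)/4.4-.5+v] for x,y in L])
oa=f([(146,288),(272,302),(226,141),(288,326),(127,308),(309,88)],235,170);od=f([(287,232),(293,168),(165,189)],220,130)
M=np.array([[-.074,.046,.037],[-.074,-.046,.037],[.04,0,.043],[-.092,-.06,.036],[-.092,.06,.036],[.092,-.06,.036]])
for s in(1,0):
  def tr(p): return (lambda q:Ro.from_euler('z',p[2])*Ro.from_rotvec([p[4],p[5],0]))(0)
  g=lambda p:np.r_[(proj(a,tr(p).apply(M)+[p[0],p[1],p[3]])-oa).ravel(), s*(proj(d,tr(p).apply(M[:3])+[p[0],p[1],p[3]])-od).ravel(), 0 if s else (p[3]-.021)*1000]
  r=least_squares(g,[.45,-.13,-.1,.021,0,0]);p=r.x
  print(r.cost,p.round(4),'zc',tr(p).apply([0,0,1]).round(3),'feet z',(tr(p).apply([[.074,.046,0],[.074,-.046,0],[-.074,.046,0],[-.074,-.046,0]])[:,2]+p[3]).round(4))
  for u in(-2.3,-2.5):print('grip_a',(tr(p).apply(np.mean(bar(u,.046),0))+p[[0,1,3]]).round(4))
E
```

```text
0.7986233118185675 [ 0.4511 -0.1314 -0.1117  0.0184  0.0333  0.0657] zc [ 0.062 -0.04   0.997] feet z [0.0151 0.0121 0.0248 0.0218]
grip_a [ 0.5342 -0.0968  0.0877]
grip_a [ 0.5342 -0.0968  0.0882]
0.37131049764871554 [ 0.4489 -0.1302 -0.1129  0.021   0.0491  0.127 ] zc [ 0.12  -0.063  0.991] feet z [0.0139 0.0094 0.0326 0.0281]
grip_a [ 0.5359 -0.0972  0.0859]
grip_a [ 0.536  -0.0972  0.0864]
```

```bash
python3 - <<'E'
from mv import *
go([.5337,-.096,.088],down(47.2),'knob')
E
```

```text
knob turn [ 0.04  0.   -8.93] shift [3.13 9.82 8.39] yshift before turn [9.75 3.29 8.41]
```

Call:
play_rows:
  steps: [0.5,0.97,0.33,0,0,0,0,0.5,0.98,0.33,0,0,0,0,0.5,0.98,0.33,0,0,0,0,0.5,0.98,0.33,0,0,0,0,0.5,0.98,0.33,0,0,0,0,0.5,0.98,0.33,0,0,0,0,0.5,0.98,0.33,0,0,0,0,0.5,0.98,0.33,0,0,0,0,0.5,0.97,0.33,0,0,0,0,0.5,0.95,0.32,0,0,0,0,0.5,0,0,0,0,0,-0.99,0.5,0,0,0,0,0,-0.99,0.5,0,0,0,0,0,-0.99,0.5,0,0,0,0,0,-0.99,0.5,0,0,0,0,0,-0.99,0.5,0,0,0,0,0,-0.99,0.5,0,0,0,0,0,-0.99,0.5,0,0,0,0,0,-0.99,0.5,0,0,0,0,0,-0.99]

```text
time_s: 12.95
eef_pos: [0.5326, -0.0924, 0.2804]
tcp_rot: [1.135, 2.925, 0.006]
ft_force: [-0.5, 0.0, -0.1]
gripper_width: 0.0471
grip_force: 0.0
```

Call:
play_rows:
  steps: [0.5,0,0,1,0,0,0,0.5,0,0,1,0,0,0,0.5,0,0,1,0,0,0,0.5,0,0,1,0,0,0,0.5,0,0,1,0,0,0,0.5,0,0,0.5,0,0,0,0.5,0,0,0,0,0,0,0.5,0,0,0,0,0,0]

```text
time_s: 13.75
eef_pos: [0.534, -0.093, 0.1432]
tcp_rot: [1.142, 2.921, 0.006]
ft_force: [-0.8, -0.4, 0.4]
gripper_width: 0.0471
grip_force: 0.0
```

```bash
python3 - <<'E'
from mv import *
go([.5337,-.096,.088],down(47.2),'knob');print(arm.sense()['joint_pos'][5])
d=grab('side','s4'); crop(d,'v8',215,120,295,200,7)
E
```

```text
knob turn [0.05 0.03 0.02] shift [-0.07 -0.1   2.97] yshift before turn [-0.07 -0.11  2.97]
-1.1045651445887525
```

View pics/v8.png

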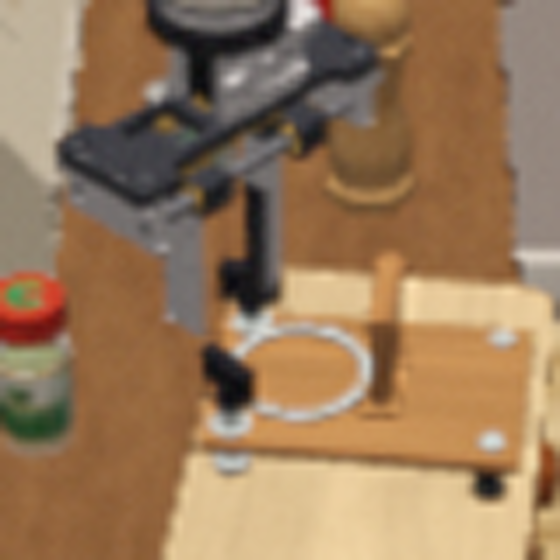

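The fingers straddle bar a (at (247,173) in the side image), midpoint right above it. Descending and closing.

Call:
play_rows:
  steps: [0.5,-0.07,-0.1,0.8,0,0,0,0.5,0,0,0.8,0,0,0,0.5,0,0,0.6,0,0,0,0.5,0,0,0.4,0,0,0,0.5,0,0,0.27,0,0,0,0.5,0,0,0,0,0,0,0.7,0,0,0,0,0,0,0.8,0,0,0,0,0,0,0.85,0,0,0,0,0,0,1,0,0,0,0,0,0,1,0,0,0,0,0,0,1,0,0,0,0,0,0,1,0,0,0,0,0,0,1,0,0,0,0,0,0]

```text
time_s: 15.2
eef_pos: [0.5341, -0.0958, 0.0707]
tcp_rot: [1.142, 2.921, 0.007]
ft_force: [1.5, 1.6, 2.1]
gripper_width: 0.0187
grip_force: 30.0
```

Call:
play_rows:
  steps: [1,0,0,0,0,0,0,1,0,0,0,0,0,0,1,0,0,0,0,0,0]

```text
time_s: 15.5
eef_pos: [0.5341, -0.0958, 0.0706]
tcp_rot: [1.142, 2.921, 0.007]
ft_force: [2.9, 2.5, 2.5]
gripper_width: 0.0186
grip_force: 30.0
```

```bash
python3 - <<'E'
from mv import *
s=arm.sense();print(s['moment'],s['ft_force'])
d=grab('side','s5'); 
crop(d,'v9',215,120,295,200,7)
E
```

```text
[ 0.61668765 -0.71474526 -0.03206811] [2.92206546 2.51460397 2.54738273]
```

View pics/v9.png

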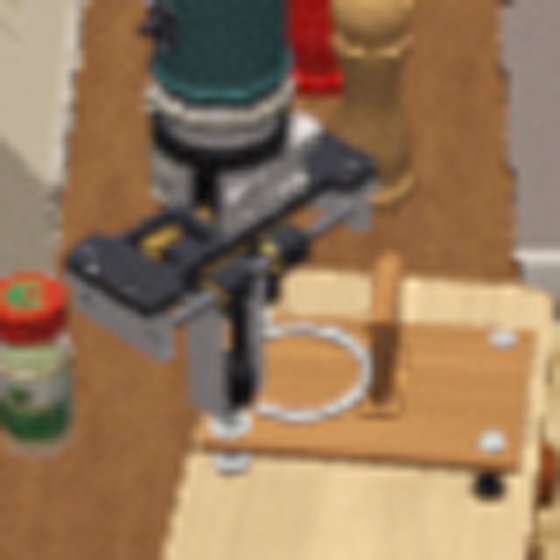

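The fingers are round bar a, but the width is 18.6 mm rather than 12, so the tips may be on the collar or a corner. I'll regrip 7 mm higher, shifted slightly along +y of the tool.

Call:
play_rows:
  steps: [0.7,0,0,0,0,0,0,0.7,0,0,0,0,0,0,0.7,0,0,0,0,0,0,0.7,0,0.04,-0.28,0,0,0,0.7,0,0,0,0,0,0,1,0,0,0,0,0,0,1,0,0,0,0,0,0,1,0,0,0,0,0,0,1,0,0,0,0,0,0,1,0,0,0,0,0,0,1,0,0,0,0,0,0]

```text
time_s: 16.65
eef_pos: [0.5342, -0.0953, 0.0772]
tcp_rot: [1.143, 2.922, 0.006]
ft_force: [0.7, 0.2, 0.6]
gripper_width: 0.0176
grip_force: 30.0
```

Call:
play_rows:
  steps: [1,0,0,0,0,0,0.8,1,0,0,0,0,0,0.8,1,0,0,0,0,0,0.8,1,0,0,0,0,0,0.8,1,0,0,0,0,0,0.8,1,0,0,0,0,0,0]

```text
time_s: 17.25
eef_pos: [0.5337, -0.0956, 0.0767]
tcp_rot: [1.727, 2.622, 0.005]
ft_force: [0.6, -0.7, -0.8]
gripper_width: 0.0179
grip_force: 30.0
```

```bash
python3 - <<'E'
from mv import *
s=arm.sense();print(s['moment'],s['ft_force'],s['gripper_width'])
E
```

```text
[-0.20374436 -0.12786136 -0.02451153] [ 0.64829575 -0.66426576 -0.79310156] 0.017906240595392458
```

Call:
play_rows:
  steps: [1,0,0,0,0,0,0.9,1,0,0,0,0,0,0.9,1,0,0,0,0,0,0.9,1,0,0,0,0,0,0.9,1,0,0,0,0,0,0.9,1,0,0,0,0,0,0.9,1,0,0,0,0,0,0.9,1,0,0,0,0,0,0.9,1,0,0,0,0,0,0.9,1,0,0,0,0,0,0.9,1,0,0,0,0,0,0.9,1,0,0,0,0,0,0.9,1,0,0,0,0,0,0.9,1,0,0,0,0,0,0.9,1,0,0,0,0,0,0.9,1,0,0,0,0,0,0.9,1,0,0,0,0,0,0.9,1,0,0,0,0,0,0.9,1,0,0,0,0,0,0]

```text
time_s: 19.15
eef_pos: [0.532, -0.0954, 0.0753]
tcp_rot: [-3.108, -0.441, 0.001]
ft_force: [-1.5, 0.2, -4.0]
gripper_width: 0.0177
grip_force: 30.0
```

```bash
python3 - <<'E'
from mv import *
s=arm.sense();print(s['moment'],s['ft_force'],s['gripper_width'],s['joint_pos'][5]); go([.5337,-.096,.0955],down(-96.4))
E
```

```text
[-0.21912098  0.39516272 -0.03466936] [-1.4767365   0.17873327 -3.97665649] 0.01771151709168611 1.004888913357617
 turn [-0.02  0.01  3.76] shift [ 0.07  0.01 -0.05] yshift before turn [ 0.06  0.04 -0.05]
```

Call:
play_rows:
  steps: [1,0,0,0.04,0,0,0.9,1,0,0,0.04,0,0,0.9,1,0,0,0.04,0,0,0.9,1,0,0,0,0,0,0.9,1,0,0,0,0,0,0,0.85,0,0,0,0,0,0,0.7,0,0,0,0,0,0,0.6,0,0,0,0,0,0,0.6,0,0,0,0,0,0,0.6,0,0,-0.5,0,0,0,0.6,0,0,-1,0,0,0,0.6,0,0,-1,0,0,0,0.6,0,0,-1,0,0,0,0.6,0,0,-1,0,0,0,0.6,0,0,-1,0,0,0,0.6,0,0,-1,0,0,0,0.6,0,0,-0.5,0,0,0]

```text
time_s: 20.85
eef_pos: [0.5344, -0.096, 0.2535]
tcp_rot: [-3.137, 0.151, -0.016]
ft_force: [0.1, -0.7, -0.0]
gripper_width: 0.0373
grip_force: 0.0
```

```bash
python3 - <<'E'
from mv import *
s=arm.sense();R=Ro.from_rotvec(s['tcp_rot']);print(R.inv().apply([0,-1,0]).round(2),s['eef_pos'],s['joint_pos'][5])
E
```

```text
[ 0.1  1.  -0. ] [ 0.53436426 -0.09595204  0.25345341] 1.383398086443316
```

Call:
play_rows:
  steps: [0,0,1,0,0,0,0,0,0,1,0,0,0,0,0,0,1,0,0,0,0,0,0,1,0,0,0,0,0,0,1,0,0,0,0,0,0,1,0,0,0,0,0,0,1,0,0,0,0,0,0,1,0,0,0,0,0,0,1,0,0,0,0,0,0,0,0,0,0,0]

```text
time_s: 21.85
eef_pos: [0.5108, -0.3223, 0.2479]
tcp_rot: [-3.136, 0.157, -0.005]
ft_force: [0.4, -0.4, -0.0]
gripper_width: 0.094
grip_force: 0.0
```

```bash
python3 - <<'E'
from mv import *
d=grab('side','s6');a=grab('top','t6')
A=np.hstack([cv2.resize(d['img'][135:210,225:300],None,fx=5.3,fy=5.3,interpolation=2),cv2.resize(a['img'][172:247,245:320],None,fx=5.3,fy=5.3,interpolation=2)])
cv2.imwrite('pics/v10.png',cv2.cvtColor(A,cv2.COLOR_RGB2BGR));print(arm.sense()['eef_pos'],A.shape)
E
```

```text
[ 0.51147726 -0.3196002   0.24840781] (398, 796, 3)
```

View pics/v10.png

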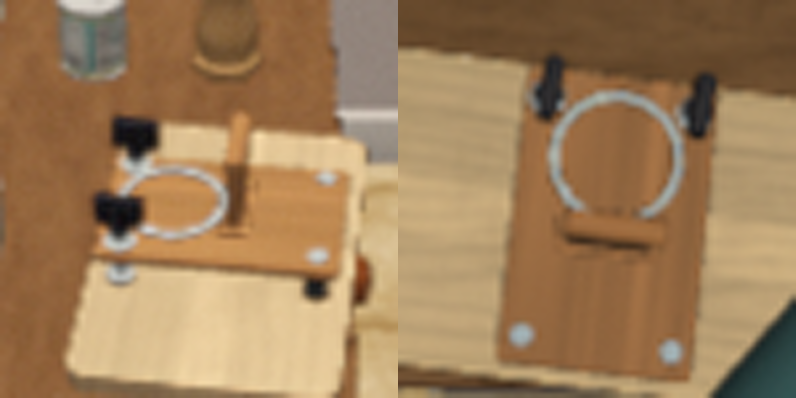

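Bars a and b are now parallel and at the same height (top image about (273,188) and (303,191)), and the deck looks level. I'll fit the ring and plan the mill grasp.

```bash
python3 - <<'E'
from mv import *
a=load('t6')
L=[(123,335),(273,352),(219,157),(294,381),(100,360),(152,86),(304,104)]
M=np.array([[-.074,.046,.037],[-.074,-.046,.037],[.04,0,.043],[-.092,-.06,.036],[-.092,.06,.036],[.074,.046,.069],[.074,-.046,.069]])
o=np.array([[(x+.5)/5.3-.5+245,(y+.5)/5.3-.5+172] for x,y in L])
T=lambda p:Ro.from_euler('z',p[2]).apply(M)+[p[0],p[1],.021]
r=least_squares(lambda p:(proj(a,T(p))-o).ravel(),[.45,-.13,-.1]);p=r.x;print(r.cost,p.round(4),r.fun.round(1))
Rz=Ro.from_euler('z',p[2]);print('ring',Rz.apply([.04,0,0])[:2]+p[:2])
print('feet board',(Ro.from_euler('z',np.radians(6.2)).apply(Rz.apply([[.074,.046,0],[.074,-.046,0],[-.074,.046,0],[-.074,-.046,0]])+[p[0]-.4547,p[1]+.1292,0])).round(3).tolist())
# mill: base outline in first images: fit with side view knob+base by colour is skipped; use head via triangulation
d=load('s0')
print('mill pred side px of top',proj(d,[[.4483,-.3927,.168],[.4483,-.3927,0],[.4483,-.3927,.14]]).round(1))
# small steel knob in side view: bright low-saturation pixels near prediction
u,v=proj(d,[.4483,-.3927,.168])[0].astype(int); c=d['img'][v-9:v+10,u-9:u+10].astype(int)
hs=cv2.cvtColor(c.astype(np.uint8),cv2.COLOR_RGB2HSV);ys,xs=np.where((hs[...,1]<70)&(hs[...,2]>110));print(u,v,list(zip(xs+u-9,ys+v-9))[:20])
go([.449,-.394,.141],down(0.),'psi0')
E
```

```text
0.26437696057410537 [ 0.455  -0.1327 -0.1084] [ 0.2 -0.2  0.2 -0.3 -0.  -0.1 -0.   0.3 -0.4  0.2  0.   0.1 -0.  -0.1]
ring [ 0.49475917 -0.13702678]
feet board [[0.075, 0.043, 0.0], [0.075, -0.049, 0.0], [-0.073, 0.043, 0.0], [-0.073, -0.049, 0.0]]
mill pred side px of top [[268.  115.4]
 [267.5 146.9]
 [267.9 120.9]]
267 115 [(np.int64(272), np.int64(107)), (np.int64(273), np.int64(107)), (np.int64(274), np.int64(107)), (np.int64(275), np.int64(107)), (np.int64(276), np.int64(107)), (np.int64(269), np.int64(108)), (np.int64(270), np.int64(108)), (np.int64(267), np.int64(115)), (np.int64(268), np.int64(115)), (np.int64(267), np.int64(116)), (np.int64(268), np.int64(116)), (np.int64(269), np.int64(116)), (np.int64(268), np.int64(117))]
psi0 turn [  0.    -0.05 -15.93] shift [-2.98 -2.5   5.06] yshift before turn [-2.22  3.22  5.04]
```

The steel knob of the brown mill shows in the side image at (268,116), exactly where the top view predicts it, so the mill stands at (0.448,-0.393). All four feet are on the board with margin. Grasping the mill's head with the current orientation.

```bash
python3 - <<'E'
from mv import *
go([.4483,-.3927,.141],down(-96.4+2),'');go([.4483,-.3927,.141],down(-92.8),'')
E
```

```text
turn [-0.03 -0.03 -0.19] shift [-2.3   3.11  5.06] yshift before turn [-2.25  3.17  5.04]
 turn [-0.03 -0.04 -0.46] shift [-2.38  3.04  5.06] yshift before turn [-2.25  3.17  5.04]
```

Call:
play_rows:
  steps: [0,-0.56,0.79,0,0,0,0,0,-0.56,0.79,0,0,0,0,0,-0.56,0.79,0,-0.03,-0.03,0,0,-0.57,0.8,0,0,0,0,0,0,0,0,0,0,0,0,0,0,0,0,0,0]

```text
time_s: 22.55
eef_pos: [0.4484, -0.3921, 0.2487]
tcp_rot: [3.138, -0.151, 0.003]
ft_force: [-0.6, -0.0, -0.1]
gripper_width: 0.094
grip_force: 0.0
```

```bash
python3 - <<'E'
from mv import *
go([.4483,-.3927,.141],down(-95.5),'')
E
```

```text
turn [ 0.   -0.02  0.  ] shift [-0.    0.02  5.07] yshift before turn [-0.01  0.02  5.07]
```

Call:
play_rows:
  steps: [0,0,0.02,0.8,0,0,0,0,0,0,0.9,0,0,0,0,0,0,0.9,0,0,0,0,0,0,0.9,0,0,0,0,0,0,0.8,0,0,0,0,0,0,0.5,0,0,0,0,0,0,0.27,0,0,0,0,0,0,0,0,0,0,1,0,0,0,0,0,0,1,0,0,0,0,0,0,1,0,0,0,0,0,0,1,0,0,0,0,0,0,1,0,0,0,0,0,0,1,0,0,0,0,0,0,1,0,0,0,0,0,0,1,0,0,0,0,0,0,1,0,0,0,0,0,0,1,0,0,0,0,0,0]

```text
time_s: 24.35
eef_pos: [0.4481, -0.3938, 0.1217]
tcp_rot: [3.137, -0.151, 0.001]
ft_force: [-0.6, 0.2, 0.2]
gripper_width: 0.0476
grip_force: 30.0
```

```bash
python3 - <<'E'
from mv import *
s=arm.sense();print(s['gripper_width'],s['grip_force'],s['ft_force'],s['eef_pos'])
R=down(-95.5)
print(R.inv().apply(np.array([.4948-s['eef_pos'][0],-.1370-s['eef_pos'][1],0]))/.025)
E
```

```text
0.047642574724395544 30.000126105733216 [-0.61723096  0.18669123  0.15921845] [ 0.44806057 -0.39376594  0.12166593]
[  0.87657294 -10.40254484   0.        ]
```

Call:
play_rows:
  steps: [1,0,0,-0.4,0,0,0,1,0,0,-0.8,0,0,0,1,0,0,-0.9,0,0,0,1,0,0,-0.9,0,0,0,1,0,0,-0.9,0,0,0,1,0,0,-0.9,0,0,0,1,0,0,-0.8,0,0,0,1,0,0,-0.5,0,0,0,1,0,0,0,0,0,0]

```text
time_s: 25.25
eef_pos: [0.4485, -0.3941, 0.2766]
tcp_rot: [3.134, -0.151, 0.006]
ft_force: [-0.0, 0.2, -1.4]
gripper_width: 0.047
grip_force: 30.0
```

Call:
play_rows:
  steps: [1,0.04,-0.4,0,0,0,0,1,0.06,-0.7,0,0,0,0,1,0.07,-0.8,0,0,0,0,1,0.07,-0.8,0,0,0,0,1,0.07,-0.8,0,0,0,0,1,0.07,-0.8,0,0,0,0,1,0.07,-0.8,0,0,0,0,1,0.07,-0.8,0,0,0,0,1,0.07,-0.8,0,0,0,0,1,0.07,-0.8,0,0,0,0,1,0.07,-0.8,0,0,0,0,1,0.07,-0.8,0,0,0,0,1,0.07,-0.7,0,0,0,0,1,0.07,-0.4,0,0,0,0,1,0,0,0,0,0,0,1,0,0,0,0,0,0]

```text
time_s: 26.85
eef_pos: [0.4956, -0.1417, 0.2737]
tcp_rot: [3.137, -0.15, 0.001]
ft_force: [-0.4, -0.3, -2.4]
gripper_width: 0.0475
grip_force: 30.0
```

```bash
python3 - <<'E'
from mv import *
s=arm.sense();print(s['gripper_width'],s['grip_force'],s['ft_force'],s['eef_pos'])
go([.4948,-.1370,.1217+.019+.0575],down(-95.5))
# mill check in side view: brown outline below the head vs a vertical axis at the ring
d=grab('side','s7'); e=s['eef_pos']; zb=e[2]-.1217
print('pred base/head px',proj(d,[[e[0],e[1],zb],[e[0],e[1],zb+.06],[e[0],e[1],zb+.1]]).round(1))
for z in(.02,.05,.09):
    u,v=proj(d,[e[0],e[1],zb+z])[0]; row=d['img'][int(round(v)),int(u)-18:int(u)+19].astype(int); print(round(u,1),int(u)-18,[tuple(x) for x in row[::2]])
E
```

```text
0.0475444728382059 29.999601608142257 [-0.39562994 -0.32878005 -2.43065115] [ 0.49563173 -0.14168675  0.27368018]
 turn [ 0.01 -0.    0.  ] shift [-0.05 -0.18  3.78] yshift before turn [-0.05 -0.19  3.78]
pred base/head px [[256.3 153.9]
 [256.2 141.3]
 [256.1 132.6]]
256.3 238 [(np.int64(144), np.int64(100), np.int64(61)), (np.int64(138), np.int64(103), np.int64(75)), (np.int64(135), np.int64(105), np.int64(79)), (np.int64(135), np.int64(103), np.int64(77)), (np.int64(140), np.int64(97), np.int64(65)), (np.int64(146), np.int64(99), np.int64(61)), (np.int64(100), np.int64(72), np.int64(44)), (np.int64(111), np.int64(82), np.int64(51)), (np.int64(116), np.int64(83), np.int64(48)), (np.int64(117), np.int64(85), np.int64(53)), (np.int64(113), np.int64(81), np.int64(49)), (np.int64(106), np.int64(77), np.int64(47)), (np.int64(114), np.int64(82), np.int64(49)), (np.int64(142), np.int64(96), np.int64(55)), (np.int64(137), np.int64(90), np.int64(53)), (np.int64(138), np.int64(93), np.int64(55)), (np.int64(140), np.int64(95), np.int64(57)), (np.int64(142), np.int64(94), np.int64(58)), (np.in
[... 1090 characters left out ...]
(203), np.int64(194)), (np.int64(210), np.int64(204), np.int64(196)), (np.int64(145), np.int64(124), np.int64(108)), (np.int64(138), np.int64(94), np.int64(53)), (np.int64(97), np.int64(70), np.int64(45)), (np.int64(105), np.int64(75), np.int64(46)), (np.int64(107), np.int64(78), np.int64(50)), (np.int64(101), np.int64(72), np.int64(46)), (np.int64(99), np.int64(73), np.int64(43)), (np.int64(143), np.int64(97), np.int64(58)), (np.int64(139), np.int64(93), np.int64(55)), (np.int64(134), np.int64(88), np.int64(53)), (np.int64(138), np.int64(92), np.int64(55)), (np.int64(145), np.int64(100), np.int64(59)), (np.int64(143), np.int64(98), np.int64(59)), (np.int64(144), np.int64(98), np.int64(57))]
```

The held mill hangs upright on the predicted axis (columns 250–262, centre 256). Lowering it into the ring.

Call:
play_rows:
  steps: [1,-0.05,-0.19,0.3,0,0,0,1,0,0,0.7,0,0,0,1,0,0,0.8,0,0,0,1,0,0,0.7,0,0,0,1,0,0,0.5,0,0,0,1,0,0,0.3,0,0,0,1,0,0,0.15,0,0,0,1,0,0,0.1,0,0,0,1,0,0,0.07,0,0,0,1,0,0,0,0,0,0]

```text
time_s: 27.9
eef_pos: [0.4954, -0.1373, 0.1838]
tcp_rot: [3.137, -0.151, 0.003]
ft_force: [-0.0, 0.6, -2.6]
gripper_width: 0.0473
grip_force: 30.0
```

```bash
python3 - <<'E'
from mv import *
go([.4948,-.1370,.1217+.019+.0575],down(-95.5))
E
```

```text
turn [ 0.01 -0.02 -0.  ] shift [-0.03 -0.01  0.19] yshift before turn [-0.03 -0.01  0.18]
```

Not in contact yet, with about 4.5 mm to go.

Call:
play_rows:
  steps: [1,-0.02,0,0.07,0,0,0,1,0,0,0.06,0,0,0,1,0,0,0.04,0,0,0,1,0,0,0,0,0,0]

```text
time_s: 28.3
eef_pos: [0.4946, -0.1372, 0.1789]
tcp_rot: [3.137, -0.151, 0.001]
ft_force: [0.7, -0.8, -2.5]
gripper_width: 0.047
grip_force: 30.0
```

Call:
play_rows:
  steps: [1,0,0,0.03,0,0,0,1,0,0,0.03,0,0,0,1,0,0,0,0,0,0]

```text
time_s: 28.6
eef_pos: [0.4951, -0.1372, 0.1788]
tcp_rot: [3.137, -0.151, 0.004]
ft_force: [-0.3, 0.8, 3.4]
gripper_width: 0.0471
grip_force: 30.0
```

In contact (3.4 N up). Releasing and moving up.

Call:
play_rows:
  steps: [0.4,0,0,0,0,0,0,0.3,0,0,0,0,0,0,0.1,0,0,0,0,0,0,0,0,0,0,0,0,0,0,0,0,0,0,0,0,0,0,0,0,0,0,0,0,0,0,-0.4,0,0,0,0,0,0,-0.8,0,0,0,0,0,0,-0.9,0,0,0,0,0,0,-0.9,0,0,0,0,0,0,-0.8,0,0,0,0,0,0,0,0,0,0]

```text
time_s: 29.8
eef_pos: [0.496, -0.1377, 0.277]
tcp_rot: [3.134, -0.151, 0.013]
ft_force: [0.3, 0.9, 0.7]
gripper_width: 0.0942
grip_force: 0.0
```

Call:
play_rows:
  steps: [0,0,0.5,-0.5,0,0,0,0,0,1,0,0,0,0,0,0,1,0,0,0,0,0,0,1,0,0,0,0,0,0,1,0,0,0,0,0,0,1,0,0,0,0,0,0,1,0,0,0,0,0,0,1,0,0,0,0,0,0,1,0,0,0,0,0,0,0,0,0,0,0]

```text
time_s: 30.8
eef_pos: [0.4731, -0.351, 0.2832]
tcp_rot: [-3.138, 0.157, 0.003]
ft_force: [0.0, 0.2, -0.1]
gripper_width: 0.0943
grip_force: 0.0
```

```bash
python3 - <<'E'
from mv import *
s=arm.sense();print(s['eef_pos'],s['time_s'],s['ft_force'])
a=grab('top','t8');d=grab('side','s8')
P=[[.4948,-.137,.057+h] for h in(.17,.14,.03)]
for n,c in(('top',a),('side',d)):
    for q in P:
        u,v=proj(c,q)[0]; r=int(round(v)); print(n,round(u,1),round(v,1),''.join('%x'%(x//16) for x in c['img'][r,int(u)-14:int(u)+15].mean(1).astype(int)), ''.join('%x'%(x//16) for x in (lambda h:h)(cv2.cvtColor(c['img'],cv2.COLOR_RGB2HSV)[r,int(u)-14:int(u)+15,1])))
# steel knob centroid: bright, low saturation near prediction
for n,c in(('top',a),('side',d)):
    u,v=proj(c,P[0])[0];h=cv2.cvtColor(c['img'],cv2.COLOR_RGB2HSV);ys,xs=np.where((h[...,1]<75)&(h[...,2]>120));m=np.hypot(xs-u,ys-v)<7;print(n,xs[m].mean(),ys[m].mean(),m.sum())
# tilt change check: caddy fixed-foot screws vs. level prediction
for q in([-.074,.046,.037],[-.074,-.046,.037]):
    u,v=proj(a,Ro.from_euler('z',-.1084).apply(q)+[.455,-.1327,.021])[0];m=np.hypot(xs*0,0)
    h=cv2.cvtColor(a['img'],cv2.COLOR_RGB2HSV);yy,xx=np.where((h[...,1]<75)&(h[...,2]>120));k=np.hypot(xx-u,yy-v)<5;print('screw',u.round(1),v.round(1),xx[k].mean(),yy[k].mean(),k.sum())
E
```

```text
[ 0.47310852 -0.35097887  0.28316171] 30.8 [ 0.01634523  0.20635243 -0.07692055]
top 290.6 193.4 7a97654566777abb9776655312224 40048888999850003888972100007
top 289.6 195.0 99865434566777788777665862324 20388888889887524788988100003
top 286.5 200.1 78a97643334444555566655549866 93039888888888888888888870189
side 256.4 138.8 66666666666668bb7666666666666 22211138999984226999999999999
side 256.5 145.3 66666666678888988887655655555 21221148888888888888899999999
side 256.6 167.6 6667789975565655555558ba86444 99999986588888888989732479999
top 290.25 193.33333333333334 12
side 256.125 139.875 8
screw 268.0 234.6 267.8888888888889 234.72222222222223 18
screw 296.3 237.8 296.0 237.89473684210526 19
```

The mill's steel knob sits within 1 px of the ring-axis prediction in both views, and the foot screws match the level pose. Handing in.

```bash
python3 -c "
from bench import ticket
print(ticket.close_job())"
```

```text
the job is handed in; nothing more can be done
None
```

I handed the job in at about 31 s: the caddy stands on the board and looks level, its short foot is screwed down, and the pepper mill is upright in the ring; the hand-in returned no verdict.

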